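Line up the tea tins for the tasting

TASK

Set the table for the tea tasting: line up the four copper tea tins on the row of four coasters in order of height, one tin to a coaster, the shortest next to the teapot and the tallest next to the cup. Stand each tin upright in the middle of its coaster, set down and not dropped, without knocking any over, and leave the teapot and the cup where they are.

Things in the scene. Friction and masses are not known exactly. Their poses are not given: they have to be found in the camera images.
- tin_q: copper tea tin, an upright plain cylinder 42 mm in diameter and 50 mm tall, the shortest and narrowest of the four; loose, closed, 40 to 240 g. Origin at the centre of its underside, z up along its axis.
- tin_s: copper tea tin, an upright plain cylinder 48 mm in diameter and 66 mm tall, the second shortest of the four; loose, closed, 40 to 240 g. Origin at the centre of its underside, z up along its axis.
- tin_r: copper tea tin, an upright plain cylinder 54 mm in diameter and 82 mm tall, the third of the four; loose, closed, 40 to 240 g. Origin at the centre of its underside, z up along its axis.
- tin_p: copper tea tin, an upright plain cylinder 60 mm in diameter and 98 mm tall, the tallest and widest of the four; loose, closed, 40 to 240 g. Origin at the centre of its underside, z up along its axis.
- coaster_a: one of four identical round dark wooden coasters, 72 mm in diameter, 5 mm thick, fixed on a light wooden board 100 mm by 370 mm, 8 mm thick; the four stand in one straight row, 95 mm from centre to centre, the letters say nothing of their order. Origin at the centre of its underside, z up; its top is 5 mm above the origin, 13 mm above the table.
- coaster_b: one of four identical round dark wooden coasters, 72 mm in diameter, 5 mm thick, fixed on a light wooden board 100 mm by 370 mm, 8 mm thick; the four stand in one straight row, 95 mm from centre to centre, the letters say nothing of their order. Origin at the centre of its underside, z up; its top is 5 mm above the origin, 13 mm above the table.
- coaster_c: one of four identical round dark wooden coasters, 72 mm in diameter, 5 mm thick, fixed on a light wooden board 100 mm by 370 mm, 8 mm thick; the four stand in one straight row, 95 mm from centre to centre, the letters say nothing of their order. Origin at the centre of its underside, z up; its top is 5 mm above the origin, 13 mm above the table.
- coaster_d: one of four identical round dark wooden coasters, 72 mm in diameter, 5 mm thick, fixed on a light wooden board 100 mm by 370 mm, 8 mm thick; the four stand in one straight row, 95 mm from centre to centre, the letters say nothing of their order. Origin at the centre of its underside, z up; its top is 5 mm above the origin, 13 mm above the table.
- teapot: small brown clay teapot, 76 mm in diameter, 74 mm tall, with a spout and a handle reaching 62 mm from its axis across the row; loose, stands on the table at one end of the row of coasters, in line with it, about 108 mm from the centre of the nearest coaster; which end varies. Origin at the centre of its underside.
- cup: white tea cup on a wooden saucer 84 mm in diameter, one piece, 52 mm tall; loose, stands on the table at the other end of the row, about 108 mm from the nearest coaster. Origin at the centre of its underside.
Mind the look-alikes: they are no part of the job. What is shaped like the tin_s but turquoise is not meant.

How it is judged:
At the end, for the whole second after the job is handed in: Each tin stands upright (within 0.1 rad), released and at rest on a coaster, within 12 mm of its centre; counted from the teapot to the cup the tins go from the shortest to the tallest; teapot and cup within 15 mm of where they were ((horizontal distance between tin_q and coaster_a below 0.012 m or horizontal distance between tin_q and coaster_b below 0.012 m or horizontal distance between tin_q and coaster_c below 0.012 m or horizontal distance between tin_q and coaster_d below 0.012 m) and horizontal distance between tin_q and teapot between 0.06 and 0.155 m and height (world z) of tin_q between 0.01 and 0.017 m and angle between each of tin_q, tin_s, tin_r, tin_p's own z axis and vertical below 0.1 rad and linear speed of each of tin_q, tin_s, tin_r, tin_p below 0.02 m/s and contact force between each of tin_q, tin_s, tin_r, tin_p and the fingers below 0.1 N and (horizontal distance between tin_s and coaster_a below 0.012 m or horizontal distance between tin_s and coaster_b below 0.012 m or horizontal distance between tin_s and coaster_c below 0.012 m or horizontal distance between tin_s and coaster_d below 0.012 m) and horizontal distance between tin_s and teapot between 0.155 and 0.25 m and height (world z) of tin_s between 0.01 and 0.017 m and (horizontal distance between tin_r and coaster_a below 0.012 m or horizontal distance between tin_r and coaster_b below 0.012 m or horizontal distance between tin_r and coaster_c below 0.012 m or horizontal distance between tin_r and coaster_d below 0.012 m) and horizontal distance between tin_r and teapot between 0.25 and 0.345 m and height (world z) of tin_r between 0.01 and 0.017 m and (horizontal distance between tin_p and coaster_a below 0.012 m or horizontal distance between tin_p and coaster_b below 0.012 m or horizontal distance between tin_p and coaster_c below 0.012 m or horizontal distance between tin_p and coaster_d below 0.012 m) and horizontal distance between tin_p and teapot between 0.345 and 0.45 m and height (world z) of tin_p between 0.01 and 0.017 m and distance of each of teapot, cup from where it was at the start of the episode below 0.015 m); the robot touches nothing.
It fails at once if a tin is knocked over (angle between any of tin_p, tin_q, tin_r, tin_s's own z axis and vertical above 1.2 rad).
It fails at once if a tin is dropped (moves faster than 0.7 m/s while not held) ((contact force between tin_p and the fingers below 0.05 N and linear speed of tin_p above 0.7 m/s) or (contact force between tin_q and the fingers below 0.05 N and linear speed of tin_q above 0.7 m/s) or (contact force between tin_r and the fingers below 0.05 N and linear speed of tin_r above 0.7 m/s) or (contact force between tin_s and the fingers below 0.05 N and linear speed of tin_s above 0.7 m/s)).
It fails at once if the teapot or the cup is shifted by more than 15 mm (distance of any of teapot, cup from where it was at the start of the episode above 0.015 m).
It also fails if it takes over 112 s, if anything falls off the work surface, if the arm or the gripper's body presses on something with over 40 N, if the wrist force passes 120 N, or if a joint passes its speed limit or range.

ROBOT

A 6-joint arm with a two-finger parallel gripper is mounted at the origin on the work surface. World frame = base frame: x ahead of the robot, y to its left, z up, the work surface at z = 0. Lengths are in m, angles in rad, forces in N, time in s.
With the tool pointing down it reaches from about 0.325 to 0.9 m from the base axis. Payload 6.1 kg.
Tool frame: the origin (TCP) lies at the very end of the fingers, on their centre line; the grasp point (between the pads) lies 19 mm behind it (grip_depth is the distance from the TCP to the grasp point, in m); z points along the fingers, x is the direction in which the jaws open and shut, and the axes are right-handed (so a half turn about z gives the same grasp; the last joint's range is limited). The gripper opens to 87 mm and grips with 3 to 60 N. Pads are 19 mm wide; open, the fingers measure 117 mm over their backs; the gripper's body (75 mm by 190 mm) begins 51 mm behind the grasp point.
Start: joints at [-1.409, 0.22, 1.526, -0, 1.395, -0.126], TCP at [0.177, -0.599, 0.223] pointing down, gripper open.
Joint ranges: [-2.98, 2.98], [-0.91, 2.08], [0.09, 2.57], [-1.24, 4.39], [0.2, 2.65], [-2.68, 2.68]. Speed limits (rad/s): [2.57, 2.57, 3.01, 3.14, 3.14, 3.14].

INTERFACE

Orientations are given as a unit quaternion [x, y, z, w].
In Python, from workcell import * gives the robot as it stands.
- The arm moves only by the tool play_rows, never from a script. Its argument "commands" is a list of rows, each a list of 3 entries, a list of its own where there are three numbers: the turn, a rotation vector about the tool's x, y, z in units of 6 degrees (1.0 is 6 degrees), then the shift along the tool's x, y, z in units of 60 mm (1.0 is 60 mm), then the gripper command: -1 is shut, 1 is fully open, values between are in proportion. A call has 1 to 10 rows; each row is the pose to reach, as a shift and turn from the pose measured when the call began, along the tool's axes at that moment; what a row does not reach only later rows make up. A row lasts 1/8 s, in which the tool goes at most 62.5 mm and 10.7 degrees, less where a joint would pass 70% of its speed; a pose out of reach is approached as far as the arm can. A call with a gripper value outside its range is refused whole. The fingers move at their own pace and stop on an object; "newtons" is the grip in N (left out, the last holds). Time passes only in rows, so rows that repeat a pose let the fingers close. It gives the time, the measured TCP pose, the force and the opening at its end, in the units of the state.
- get_state(): the state, without advancing time (a new reading comes with each control period).
- capture(name): name is "scene" or "side" or "wrist"; returns (picture, depth): 480x640x3 uint8, blue, green, red; 480x640 float32, m along the optical axis (not along the pixel's ray), 0 where there is no reading.
- calibration(name): a dict with "camera_matrix" (3x3 intrinsics, pixels), "dist" ([k1, k2, p1, p2, k3] as OpenCV has them; the pictures are not rectified), "cam_to_world" (4x4, takes a point from camera to world coordinates); the wrist camera has in their place "mount" (4x4, takes a point from camera to tool coordinates, whose origin is the TCP and whose axes are the tool frame's). Camera axes: x right, y down, z forward; pixel columns grow to the right and rows downward; lengths in m; the calibration is good to about 2 mm. A picture is of the moment at which its call begins: read the wrist's pose just before it. calibration takes no time and is no camera call.
- finish_job(): hands the job in, once; it reports no verdict.
The state is a dict: "time": time; "joints": joint angles; "joint_velocities": joint speeds; "joint_torque": joint torques, N m; "ee_pos": TCP position; "tool_rot": TCP orientation; "force": force on the tool from outside, world axes, zero at the start; "ft_torque": the same for the moment, N m; "opening": opening from 0.0 (shut) to 1.0 (fully open).
Only numpy, scipy, OpenCV 4.12 (cv2) and the standard library are available. Lean on these libraries where they do the work, as an engineer would, in place of code of your own. Each camera call takes 0.05 s, during which the arm holds its last target. There are 200 camera calls.

## Working session

There is one attempt and no reset: what is moved stays moved. The work goes in short steps, Python scripts to look and compute and a tool call to move; the robot and the scene stay as the last step left them, time stands still between calls to the robot, and variables do not carry over. Pictures are saved under pics/ and viewed, about 12 in all and at most 16, crops included, and the job is handed in when it is done.

Besides the shell and the picture viewer there is one more tool, called by a JSON object that holds its "op" and its "data". play_rows: Moves the arm, as the interface text tells. Its arguments: {"type":"object","properties":{"commands":{"type":"array"},"newtons":{"type":"number"}},"required":["commands"]}

```bash
mkdir -p pics; python3 - <<'E'
from workcell import *
import cv2,numpy as np
s=get_state();print({k:np.round(v,3).tolist() for k,v in s.items()})
for n in("scene","side"):
    p,d=capture(n);cv2.imwrite(f"pics/{n}0.png",p);np.save(f"pics/{n}0.npy",d)
    c=calibration(n);print(n,np.round(c["camera_matrix"],1).tolist(),np.round(c["dist"],3),np.round(c["cam_to_world"],3).tolist())
print(calibration("wrist"))
E
```

```text
{'time': 0.0, 'joints': [-1.409, 0.221, 1.528, -0.0, 1.395, -0.126], 'joint_velocities': [0.0, -0.001, -0.002, 0.002, 0.001, 0.002], 'joint_torque': [-0.0, -49.461, -38.738, 0.07, 0.057, -0.0], 'ee_pos': [0.177, -0.599, 0.221], 'tool_rot': [0.801, -0.598, -0.001, -0.001], 'force': [-0.452, -0.23, 0.309], 'ft_torque': [-0.024, -0.039, -0.033], 'opening': 1.001}
scene [[486.5, 0.0, 317.6], [0.0, 486.5, 239.8], [0.0, 0.0, 1.0]] [-0.014  0.     0.     0.     0.   ] [[-0.456, 0.61, -0.648, 1.215], [0.89, 0.296, -0.348, 0.401], [-0.02, -0.735, -0.678, 0.754], [0.0, 0.0, 0.0, 1.0]]
side [[494.5, 0.0, 313.8], [0.0, 494.5, 245.0], [0.0, 0.0, 1.0]] [-0.081  0.     0.     0.     0.   ] [[0.97, -0.174, 0.168, 0.375], [-0.242, -0.684, 0.688, -0.553], [-0.005, -0.709, -0.705, 0.662], [0.0, 0.0, 0.0, 1.0]]
{'camera_matrix': array([[360.28090975,   0.        , 317.38425323],
       [  0.        , 360.28090975, 236.16327234],
       [  0.        ,   0.        ,   1.        ]]), 'dist': array([-0.02181164,  0.        ,  0.        ,  0.        ,  0.        ]), 'mount': array([[ 9.99999487e-01,  3.73797571e-05, -1.01233875e-03,
         1.94143702e-03],
       [ 2.51058855e-04,  9.58999111e-01,  2.83408967e-01,
        -7.69730238e-02],
       [ 9.81425722e-04, -2.83409076e-01,  9.58998609e-01,
        -1.61275592e-01],
       [ 0.00000000e+00,  0.00000000e+00,  0.00000000e+00,
         1.00000000e+00]])}
```

View pics/scene0.png

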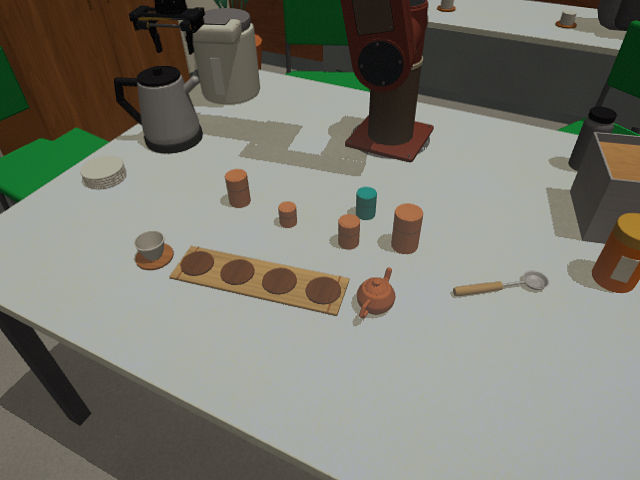

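View pics/side0.png

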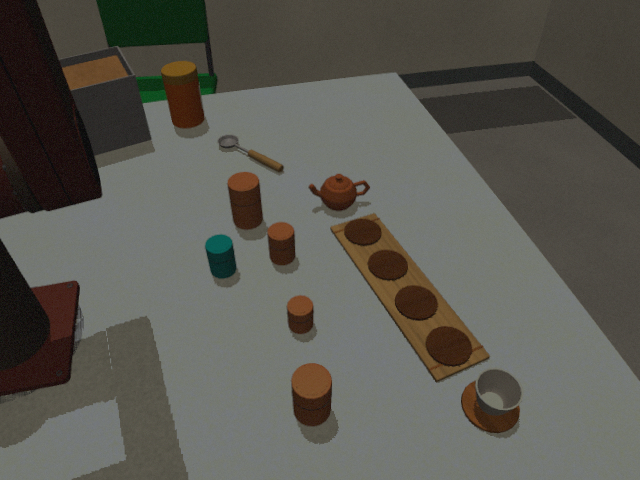

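In scene view the copper tins are at (238,188), (288,214), (349,232) and (407,228). The look-alike is turquoise, at (366,203), and I exclude it. Other copper-like objects are the teapot at (376,295), the saucer at (154,256) and the orange jar at (622,255). The coasters are at (197,263), (237,272), (279,281) and (323,290). The teapot is beside the last one and the cup beside the first.

```bash
cat > h.py <<'E'
from workcell import *
import cv2,numpy as np
from scipy.spatial.transform import Rotation as R
def pts(d,c,T=None):
    K,D=c["camera_matrix"],c["dist"]; T=c["cam_to_world"] if T is None else T
    v,u=np.mgrid[0:480,0:640]
    n=cv2.undistortPoints(np.stack([u,v],-1).reshape(-1,1,2).astype(float),K,D).reshape(480,640,2)
    P=np.dstack([n[...,0]*d,n[...,1]*d,d])@T[:3,:3].T+T[:3,3]; P[d<=0]=np.nan
    return P,n
def ray(uv,c,z,T=None):
    T=c["cam_to_world"] if T is None else T
    n=cv2.undistortPoints(np.array(uv,float).reshape(-1,1,2),c["camera_matrix"],c["dist"]).reshape(-1,2)
    r=np.c_[n,np.ones(len(n))]@T[:3,:3].T
    return T[:3,3]+r*((z-T[2,3])/r[:,2])[:,None]
def wristT(s):
    M=np.eye(4);M[:3,:3]=R.from_quat(s["tool_rot"]).as_matrix();M[:3,3]=s["ee_pos"]
    return M@calibration("wrist")["mount"]
E
python3 - <<'E'
from h import *
S={"scene":dict(t=[(238,180),(288,210),(349,226),(407,216),(366,195)],c=[(197,263),(237,272),(279,281),(323,290)],o=[(376,290),(150,250)]),
"side":dict(t=[(312,380),(300,306),(281,233),(245,185),(220,244)],c=[(449,345),(416,302),(388,264),(362,231)],o=[(338,190),(495,395)])}
for n,q in S.items():
    img=cv2.imread(f"pics/{n}0.png");d=np.load(f"pics/{n}0.npy");c=calibration(n);P,_=pts(d,c)
    print(n)
    for u,v in q["t"]+q["o"]:
        W=P[max(0,v-40):v+60,u-45:u+45].reshape(-1,3);W=W[W[:,2]>0.02]
        p0=P[v,u];W=W[np.hypot(*(W[:,:2]-p0[:2]).T)<0.06]
        zt=np.percentile(W[:,2],97)
        t=W[W[:,2]>zt-0.006] if 1 else W
        (x,y),r=cv2.minEnclosingCircle(t[:,:2].astype(np.float32))
        print((u,v),"ctr",round(x,3),round(y,3),"r",round(r,3),"ztop",round(zt,3),len(t))
    g=img.astype(float);dark=((g.max(2)<0.45*255)&(g[...,2]>1.2*g[...,0])).astype(np.uint8)
    for u,v in q["c"]:
        ref=g[v,u];m=(np.abs(g-ref).max(2)<28).astype(np.uint8)
        m=cv2.morphologyEx(m,cv2.MORPH_OPEN,np.ones((3,3)))
        k,l,st,_=cv2.connectedComponentsWithStats(m);i=l[v,u]
        cn=max(cv2.findContours((l==i).astype(np.uint8),0,1)[0],key=len)
        X=ray(cn.reshape(-1,2),c,0.013)[:,:2]
        (x,y),r=cv2.minEnclosingCircle(X.astype(np.float32))
        print("coaster",(u,v),round(x,4),round(y,4),round(r,4),ref,st[i])
E
```

```text
scene
(238, 180) ctr 0.452 -0.228 r 0.028 ztop 0.083 246
(288, 210) ctr 0.471 -0.077 r 0.023 ztop 0.051 177
(349, 226) ctr 0.471 0.08 r 0.024 ztop 0.068 258
(407, 216) ctr 0.424 0.198 r 0.031 ztop 0.099 424
(366, 195) ctr 0.359 0.074 r 0.026 ztop 0.067 217
(376, 290) ctr 0.614 0.202 r 0.01 ztop 0.069 48
(150, 250) ctr 0.702 -0.288 r 0.033 ztop 0.052 120
coaster (197, 263) 0.6853 -0.1807 0.0376 [49. 66. 94.] [181 251  33  25 625]
coaster (237, 272) 0.6682 -0.0872 0.0374 [51. 67. 95.] [221 259  33  26 663]
coaster (279, 281) 0.6518 0.0054 0.0369 [51. 67. 94.] [262 268  35  26 713]
coaster (323, 290) 0.6346 0.0987 0.0366 [53. 68. 95.] [306 277  35  27 752]
side
(312, 380) ctr 0.449 -0.229 r 0.028 ztop 0.083 1192
(300, 306) ctr 0.467 -0.079 r 0.022 ztop 0.052 463
(281, 233) ctr 0.469 0.079 r 0.025 ztop 0.067 421
(245, 185) ctr 0.423 0.195 r 0.031 ztop 0.098 516
(220, 244) ctr 0.36 0.073 r 0.024 ztop 0.067 420
(338, 190) ctr 0.612 0.198 r 0.011 ztop 0.067 45
(495, 395) ctr 0.699 -0.29 r 0.034 ztop 0.053 413
coaster (449, 345) 0.6787 -0.1861 0.0372 [18. 29. 54.] [ 426  327   46   40 1441]
coaster (416, 302) 0.6617 -0.0931 0.0376 [23. 34. 57.] [ 395  285   43   36 1169]
coaster (388, 264) 0.6454 -0.0006 0.0376 [25. 33. 54.] [368 250  40  31 974]
coaster (362, 231) 0.63 0.0928 0.0381 [21. 37. 59.] [344 219  38  27 810]
```

{"op": "play_rows", "data": {"commands": [[[0,0,-4],[-2,-2,0],1],[[0,0,-8],[-3.5,-3.5,0],1],[[0,0,-12],[-5,-5,0],1],[[0,0,-13.9],[-6.9,-7.1,0],1],[[0,0,-13.9],[-6.9,-7.1,0],1],[[0,0,-13.9],[-6.9,-7.1,0],1],[[0,0,-13.9],[-6.9,-7.1,0],1],[[0,0,-13.9],[-6.9,-7.1,0],1],[[0,0,-13.9],[-6.9,-7.1,0],1],[[0,0,-13.9],[-6.9,-7.1,0],1]], "newtons": 15}}

```text
time: 1.35
ee_pos: [0.4689, -0.078, 0.2221]
tool_rot: [0.996, 0.088, -0.0, -0.001]
force: [-0.7, -0.8, -0.5]
opening: 1.001
```

```bash
cat >> h.py <<'E'
def go(x,y,z,yaw=10.1):
    s=get_state();Rc=R.from_quat(s["tool_rot"]);a=np.radians(yaw)
    Rt=R.from_matrix(np.array([[np.cos(a),np.sin(a),0],[np.sin(a),-np.cos(a),0],[0,0,-1]]).T)
    print("t",s["time"],"ee",np.round(s["ee_pos"],4),"open",round(float(s["opening"]),3),"F",np.round(s["force"],1))
    print(" turn",np.round((Rc.inv()*Rt).as_rotvec(degrees=True)/6,2),"shift",np.round(Rc.inv().apply(np.array([x,y,z])-s["ee_pos"])/.06,2))
E
python3 - <<'E'
from h import *
go(.469,-.078,.20)
s=get_state();p,d=capture("wrist");cv2.imwrite("pics/w1.png",p);np.save("pics/w1.npy",d)
np.save("pics/w1T.npy",wristT(s))
E
```

```text
t 1.35 ee [ 0.4689 -0.078   0.2221] open 1.001 F [-0.7 -0.8 -0.5]
 turn [-0.02  0.   -0.01] shift [0.   0.   0.37]
```

View pics/w1.png

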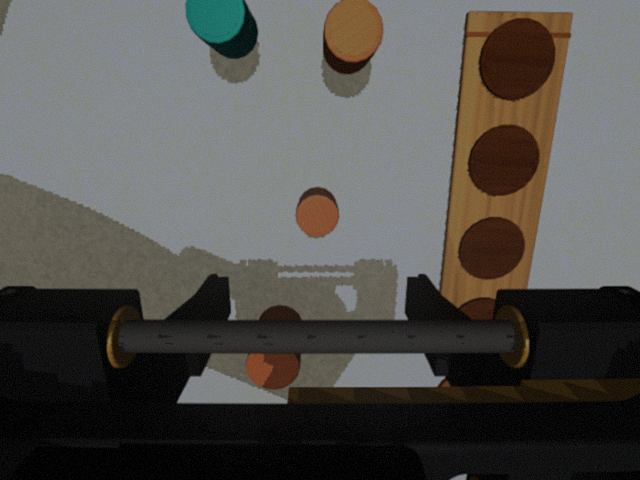

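The wrist view shows tin_q at (317,213), tin_s at (353,30), the turquoise tin at (217,15), and coasters at (517,58), (503,160) and (491,247). The jaws are square to the row. I'll refine these positions from this view.

```bash
python3 - <<'E'
from h import *
img=cv2.imread("pics/w1.png");T=np.load("pics/w1T.npy");c=calibration("wrist");g=img.astype(float)
def circ(u,v,z,th):
    m=(np.abs(g-np.median(g[v-3:v+4,u-3:u+4].reshape(-1,3),0)).max(2)<th).astype(np.uint8)
    m=cv2.morphologyEx(m,cv2.MORPH_OPEN,np.ones((5,5)));k,l,st,_=cv2.connectedComponentsWithStats(m)
    cn=max(cv2.findContours((l==l[v,u]).astype(np.uint8),0,1)[0],key=len)
    X=ray(cn.reshape(-1,2),c,z,T)[:,:2];(x,y),r=cv2.minEnclosingCircle(X.astype(np.float32))
    print((u,v),np.round([x,y,r],4),X.mean(0).round(4))
circ(317,217,.05,30);circ(353,28,.066,35)
for u,v in[(517,58),(503,160),(491,247)]:circ(u,v,.013,30)
E
```

```text
(317, 217) [ 0.4681 -0.0803  0.0207] [ 0.4682 -0.0799]
(353, 28) [0.4698 0.0782 0.0237] [0.4698 0.0777]
(517, 58) [0.629  0.0943 0.037 ] [0.6289 0.0941]
(503, 160) [0.6462 0.0011 0.0365] [0.646  0.0017]
(491, 247) [ 0.6627 -0.0909  0.0367] [ 0.6625 -0.0908]
```

{"op": "play_rows", "data": {"commands": [[[0,0,0],[0,0.03,1],1],[[0,0,0],[0,0.03,2],1],[[0,0,0],[0,0.03,2.8],1],[[0,0,0],[0,0.03,3.3],1],[[0,0,0],[0,0.03,3.5],1],[[0,0,0],[0,0.03,3.5],1],[[0,0,0],[0,0.03,3.5],-1],[[0,0,0],[0,0.03,3.5],-1],[[0,0,0],[0,0.03,3.5],-1],[[0,0,0],[0,0.03,3.5],-1]]}}

```text
time: 2.65
ee_pos: [0.4707, -0.0769, 0.0125]
tool_rot: [0.996, 0.088, 0.001, -0.002]
force: [-0.1, -0.7, 1.1]
opening: 0.63
```

{"op": "play_rows", "data": {"commands": [[[0,0,0],[0,0,0],-1],[[0,0,0],[0,0,0],-1],[[0,0,0],[0,0,0],-1]]}}

```text
time: 3.02
ee_pos: [0.4707, -0.0769, 0.0126]
tool_rot: [0.996, 0.088, 0.001, -0.002]
force: [-0.9, -0.5, 1.1]
opening: 0.478
```

```bash
python3 - <<'E'
from h import *
go(.631,.095,.026+.06)
E
```

```text
t 3.025 ee [ 0.4707 -0.0769  0.0126] open 0.478 F [-0.9 -0.5  1.1]
 turn [-0.04 -0.02 -0.  ] shift [ 3.13 -2.36 -1.21]
```

{"op": "play_rows", "data": {"commands": [[[0,0,0],[0,0,-0.5],-1],[[0,0,0],[0,0,-1.3],-1],[[0,0,0],[0.8,-0.6,-2],-1],[[0,0,0],[1.6,-1.2,-2],-1],[[0,0,0],[2.4,-1.8,-2],-1],[[0,0,0],[3.13,-2.36,-2],-1],[[0,0,0],[3.13,-2.36,-2],-1],[[0,0,0],[3.13,-2.36,-2],-1],[[0,0,0],[3.13,-2.36,-2],-1]]}}

```text
time: 4.15
ee_pos: [0.6299, 0.0939, 0.1334]
tool_rot: [0.996, 0.087, 0.0, -0.002]
force: [0.2, -0.6, -0.2]
opening: 0.481
```

```bash
python3 - <<'E'
from h import *
print([np.round(get_state()["ee_pos"],4).tolist() for _ in range(3)])
s=get_state();p,d=capture("wrist");cv2.imwrite("pics/w2.png",p);np.save("pics/w2T.npy",wristT(s));go(.631,.095,.026)
p,d=capture("side");cv2.imwrite("pics/s2.png",cv2.resize(p[100:340,200:520],None,fx=2,fy=2))
E
```

```text
[[0.6299, 0.0939, 0.1334], [0.6299, 0.0939, 0.1334], [0.6299, 0.0939, 0.1334]]
t 4.2 ee [0.63   0.0938 0.1336] open 0.477 F [ 0.6  0.7 -1. ]
 turn [-0.04 -0.02 -0.02] shift [ 0.02 -0.01  1.79]
```

View pics/w2.png

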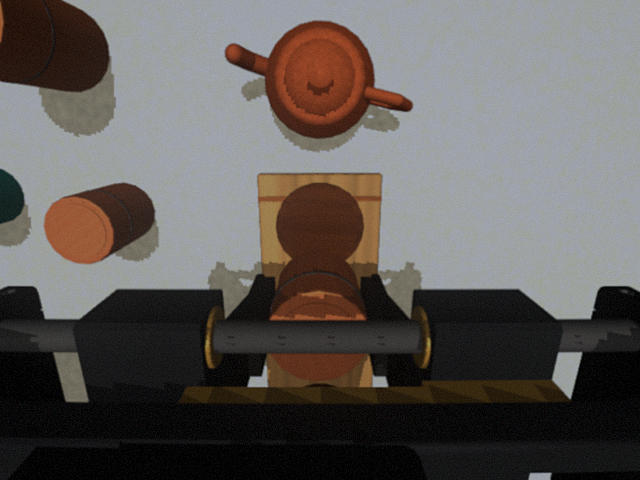

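The wrist view shows tin_q held between the pads around (318,300), the end coaster at (320,222) and the teapot at (320,78). Next I'll measure the offset of the held tin and the coaster.

```bash
cat >> h.py <<'E'
def coaster(uv,tag,th=25,z=.013):
    s=get_state();img,d=capture("wrist");cv2.imwrite(f"pics/{tag}.png",img);T=wristT(s);c=calibration("wrist");g=img.astype(float);u,v=uv
    m=(np.abs(g-np.median(g[v-3:v+4,u-3:u+4].reshape(-1,3),0)).max(2)<th).astype(np.uint8)
    m=cv2.morphologyEx(m,cv2.MORPH_OPEN,np.ones((5,5)));k,l,st,_=cv2.connectedComponentsWithStats(m)
    cn=max(cv2.findContours((l==l[v,u]).astype(np.uint8),0,1)[0],key=len)
    X=ray(cn.reshape(-1,2),c,z,T)[:,:2];(x,y),r=cv2.minEnclosingCircle(X.astype(np.float32));print("circle",np.round([x,y,r],4),st[l[v,u]])
    return d,c
def held(d,c,r,zlo,zhi):
    P,_=pts(d,c,c["mount"]);Q=P.reshape(-1,3)
    k=(abs(Q[:,0])<.6*r)&(Q[:,2]>zlo)&(Q[:,2]<zhi)&(abs(Q[:,1])<r+.02)&(Q[:,1]<0);Q=Q[k]
    y=Q[:,1]+np.sqrt(r*r-np.clip(Q[:,0],-r,r)**2)
    print("held tin y offset (tool)",len(Q),np.round(np.percentile(y,[10,50,90]),4),"ztool",np.round(np.percentile(Q[:,2],[2,98]),4))
E
python3 - <<'E'
from h import *
d,c=coaster((320,215),"w2b")
held(d,c,.021,-.03,.012)
E
```

```text
circle [0.6331 0.0815 0.0497] [ 276  183   87  102 6651]
held tin y offset (tool) 1823 [0.003  0.0035 0.0042] ztool [-0.0293  0.0101]
```

```bash
python3 - <<'E'
from h import *
from scipy.optimize import least_squares
img=cv2.imread("pics/w2b.png").astype(float);T=wristT(get_state());c=calibration("wrist");u,v=320,215
m=(np.abs(img-np.median(img[v-3:v+4,u-3:u+4].reshape(-1,3),0)).max(2)<25).astype(np.uint8)
m=cv2.morphologyEx(m,cv2.MORPH_OPEN,np.ones((5,5)));l=cv2.connectedComponents(m)[1]
cn=max(cv2.findContours((l==l[v,u]).astype(np.uint8),0,1)[0],key=len).reshape(-1,2);cn=cn[cn[:,1]<232]
X=ray(cn,c,.013,T)[:,:2]
f=least_squares(lambda p:np.hypot(X[:,0]-p[0],X[:,1]-p[1])-p[2],[.63,.095,.036],loss="soft_l1",f_scale=.001);print(f.x.round(4),np.abs(f.fun).max())
go(.6304,.0983,.027)
E
```

```text
[0.6308 0.0961 0.0347] 0.0007818541649757052
t 4.3 ee [0.6304 0.0939 0.1339] open 0.478 F [-0.3  0.5 -0.5]
 turn [-0.04 -0.02 -0.02] shift [ 0.01 -0.07  1.78]
```

{"op": "play_rows", "data": {"commands": [[[0,0,0],[0,-0.08,0.6],-1],[[0,0,0],[0,-0.08,1.1],-1],[[0,0,0],[0,-0.08,1.4],-1],[[0,0,0],[0,-0.08,1.6],-1],[[0,0,0],[0,-0.08,1.7],-1],[[0,0,0],[0,-0.08,1.75],-1],[[0,0,0],[0,-0.08,1.78],-1],[[0,0,0],[0,-0.08,1.78],-1]]}}

```text
time: 5.3
ee_pos: [0.63, 0.0991, 0.0276]
tool_rot: [0.996, 0.087, 0.001, -0.002]
force: [0.3, -0.7, 0.1]
opening: 0.481
```

```bash
python3 - <<'E'
from h import *
go(.6304,.0985,.0256)
E
```

```text
t 5.3 ee [0.63   0.0991 0.0276] open 0.481 F [ 0.3 -0.7  0.1]
 turn [-0.03 -0.03 -0.02] shift [0.   0.01 0.03]
```

Lower another 2 mm, then open partway and retreat.

{"op": "play_rows", "data": {"commands": [[[0,0,0],[0,0,0.02],-1],[[0,0,0],[0,0,0.035],-1],[[0,0,0],[0,0,0.035],-1]]}}

```text
time: 5.68
ee_pos: [0.6302, 0.0991, 0.0256]
tool_rot: [0.996, 0.087, 0.002, -0.002]
force: [0.4, 0.2, -0.4]
opening: 0.477
```

{"op": "play_rows", "data": {"commands": [[[0,0,0],[0,0,0],0.1],[[0,0,0],[0,0,0],0.3],[[0,0,0],[0,0,0],0.5],[[0,0,0],[0,0,0],0.7],[[0,0,0],[0,0,-0.5],0.7],[[0,0,0],[0,0,-1.5],0.7],[[0,0,0],[0,0,-2.5],1],[[0,0,0],[0,0,-3],1],[[0,0,0],[0,0,-3],1]]}}

```text
time: 6.8
ee_pos: [0.6318, 0.0985, 0.2097]
tool_rot: [0.996, 0.087, 0.005, -0.002]
force: [0.2, -0.3, -0.0]
opening: 0.991
```

```bash
python3 - <<'E'
from h import *
go(.4698,.078,.20)
p,d=capture("scene");cv2.imwrite("pics/s3.png",cv2.resize(p[160:340,120:460],None,fx=2.3,fy=2.3))
E
```

```text
t 6.8 ee [0.6318 0.0985 0.2097] open 0.991 F [ 0.2 -0.3 -0. ]
 turn [-0.02 -0.1  -0.01] shift [-2.72 -0.13  0.13]
```

View pics/s3.png

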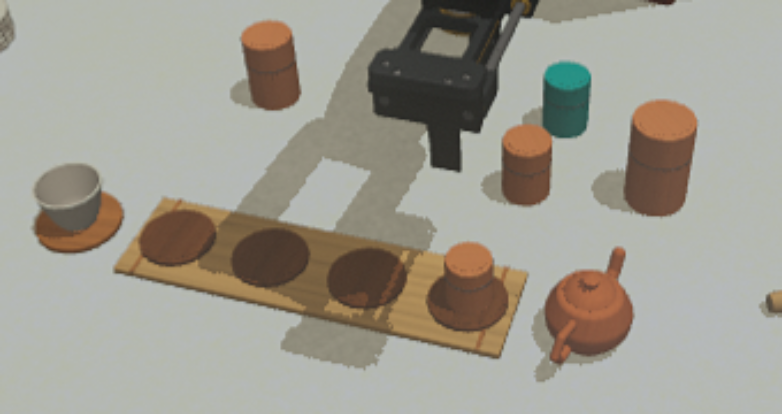

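tin_q stands upright in the middle of the coaster beside the teapot. Next is tin_s.

{"op": "play_rows", "data": {"commands": [[[0,-0.1,0],[-1,0,0],1],[[0,-0.1,0],[-2,-0.1,0],1],[[0,-0.1,0],[-2.7,-0.13,0.1],1],[[0,-0.1,0],[-2.7,-0.13,0.1],1],[[0,-0.1,0],[-2.7,-0.13,0.1],1],[[0,-0.1,0],[-2.7,-0.13,0.1],1]]}}

```text
time: 7.6
ee_pos: [0.4704, 0.078, 0.1997]
tool_rot: [0.996, 0.087, -0.002, -0.001]
force: [-0.7, 0.7, 0.4]
opening: 0.999
```

```bash
python3 - <<'E'
from h import *
coaster((321,195),"w4",30,.066)
go(.4698,.078,.018)
E
```

```text
circle [0.466  0.099  0.0168] [298 186  41  16 395]
t 7.65 ee [0.4704 0.078  0.1998] open 0.999 F [ 1.3  0.7 -0.1]
 turn [-0.03  0.04 -0.02] shift [0.   0.01 3.03]
```

{"op": "play_rows", "data": {"commands": [[[0,0,0],[0,0.01,1],1],[[0,0,0],[0,0.01,2],1],[[0,0,0],[0,0.01,2.7],1],[[0,0,0],[0,0.01,3.03],1],[[0,0,0],[0,0.01,3.03],1],[[0,0,0],[0,0.01,3.03],-1],[[0,0,0],[0,0.01,3.03],-1],[[0,0,0],[0,0.01,3.03],-1],[[0,0,0],[0,0.01,3.03],-1],[[0,0,0],[0,0.01,3.03],-1]]}}

```text
time: 8.9
ee_pos: [0.4699, 0.0778, 0.0183]
tool_rot: [0.996, 0.087, -0.002, -0.001]
force: [0.2, -0.4, 2.4]
opening: 0.549
```

{"op": "play_rows", "data": {"commands": [[[0,0,0],[0,0,0],-1],[[0,0,0],[0,0,0],-1]]}}

```text
time: 9.15
ee_pos: [0.4699, 0.0778, 0.0183]
tool_rot: [0.996, 0.087, -0.002, -0.001]
force: [-0.3, -0.1, -0.4]
opening: 0.545
```

```bash
python3 - <<'E'
from h import *
go(.6475,.002,.15)
E
```

```text
t 9.15 ee [0.4699 0.0778 0.0183] open 0.545 F [-0.3 -0.1 -0.4]
 turn [-0.03  0.04 -0.02] shift [ 2.69  1.75 -2.21]
```

{"op": "play_rows", "data": {"commands": [[[0,0,0],[0,0,-0.5],-1],[[0,0,0],[0,0,-1.3],-1],[[0,0,0],[0.7,0.5,-2.2],-1],[[0,0,0],[1.5,1,-2.2],-1],[[0,0,0],[2.2,1.4,-2.2],-1],[[0,0,0],[2.69,1.75,-2.2],-1],[[0,0,0],[2.69,1.75,-2.2],-1],[[0,0,0],[2.69,1.75,-2.2],-1],[[0,0,0],[2.69,1.75,-2.2],-1]]}}

```text
time: 10.28
ee_pos: [0.6466, 0.0028, 0.1492]
tool_rot: [0.996, 0.088, -0.003, -0.002]
force: [0.0, 0.1, -0.5]
opening: 0.547
```

```bash
python3 - <<'E'
from h import *
p,d=capture("wrist");cv2.imwrite("pics/w5.png",p)
held(d,calibration("wrist"),.024,-.03,.015)
go(.6475,.002,.0313)
E
```

```text
held tin y offset (tool) 2032 [-0.      0.0005  0.0011] ztool [-0.0294  0.0136]
t 10.325 ee [0.6468 0.0028 0.1494] open 0.55 F [-0.2 -0.4 -1.1]
 turn [-0.03  0.04 -0.01] shift [0.02 0.02 1.97]
```

{"op": "play_rows", "data": {"commands": [[[0,0,0],[0,0.02,0.6],-1],[[0,0,0],[0,0.02,1.2],-1],[[0,0,0],[0,0.02,1.6],-1],[[0,0,0],[0,0.02,1.8],-1],[[0,0,0],[0.01,0.02,1.88],-1],[[0,0,0],[0.01,0.02,1.92],-1],[[0,0,0],[0.01,0.02,1.95],-1],[[0,0,0],[0.01,0.02,1.95],-1]]}}

```text
time: 11.32
ee_pos: [0.6474, 0.002, 0.033]
tool_rot: [0.996, 0.088, -0.002, -0.001]
force: [-0.8, 0.5, -1.3]
opening: 0.543
```

```bash
python3 - <<'E'
from h import *
go(.6475,.002,.0313)
E
```

```text
t 11.325 ee [0.6474 0.002  0.033 ] open 0.543 F [-0.8  0.5 -1.3]
 turn [-0.03  0.03 -0.01] shift [0.   0.   0.03]
```

{"op": "play_rows", "data": {"commands": [[[0,0,0],[0,0,0.02],-1],[[0,0,0],[0,0,0.03],-1],[[0,0,0],[0,0,0.03],-1]]}}

```text
time: 11.7
ee_pos: [0.6475, 0.002, 0.0314]
tool_rot: [0.996, 0.088, -0.002, -0.001]
force: [0.2, -0.0, -1.0]
opening: 0.547
```

{"op": "play_rows", "data": {"commands": [[[0,0,0],[0,0,0],0.2],[[0,0,0],[0,0,0],0.4],[[0,0,0],[0,0,0],0.6],[[0,0,0],[0,0,0],0.7],[[0,0,0],[0,0,-0.5],0.7],[[0,0,0],[0,0,-1.5],0.7],[[0,0,0],[0,0,-2.4],1],[[0,0,0],[0,0,-3],1],[[0,0,0],[0,0,-3],1],[[0,0,0],[0,0,-3],1]]}}

```text
time: 12.95
ee_pos: [0.6477, 0.0016, 0.2105]
tool_rot: [0.996, 0.088, -0.002, -0.001]
force: [-0.7, -0.2, -0.4]
opening: 0.998
```

```bash
python3 - <<'E'
from h import *
go(.4505,-.2285,.215)
E
```

```text
t 12.95 ee [0.6477 0.0016 0.2105] open 0.998 F [-0.7 -0.2 -0.4]
 turn [-0.03  0.04 -0.01] shift [-3.9   3.2  -0.07]
```

{"op": "play_rows", "data": {"commands": [[[0,0,0],[-0.8,0.6,0],1],[[0,0,0],[-1.6,1.2,0],1],[[0,0,0],[-2.4,1.9,0],1],[[0,0,0],[-3.2,2.6,0],1],[[0,0,0],[-3.9,3.2,-0.07],1],[[0,0,0],[-3.9,3.2,-0.07],1],[[0,0,0],[-3.9,3.2,-0.07],1],[[0,0,0],[-3.9,3.2,-0.07],1]]}}

```text
time: 13.95
ee_pos: [0.4511, -0.227, 0.2141]
tool_rot: [0.996, 0.088, -0.003, -0.002]
force: [1.2, 0.1, -0.6]
opening: 1.002
```

```bash
python3 - <<'E'
from h import *
s=get_state();p,d=capture("wrist");cv2.imwrite("pics/w6.png",p);P,_=pts(d,calibration("wrist"),wristT(s));Q=P.reshape(-1,3)
Q=Q[(abs(Q[:,0]-.45)<.06)&(abs(Q[:,1]+.228)<.06)&(abs(Q[:,2]-.082)<.005)];(x,y),r=cv2.minEnclosingCircle(Q[:,:2].astype(np.float32));print(x,y,r,len(Q))
go(.4505,-.2285,.035)
E
```

```text
0.45023536682128906 -0.23076941072940826 0.02709125727415085 3000
t 14.0 ee [ 0.4513 -0.227   0.2143] open 1.004 F [ 0.1  0.4 -0. ]
 turn [-0.04  0.05  0.01] shift [-0.    0.04  2.99]
```

View pics/w6.png

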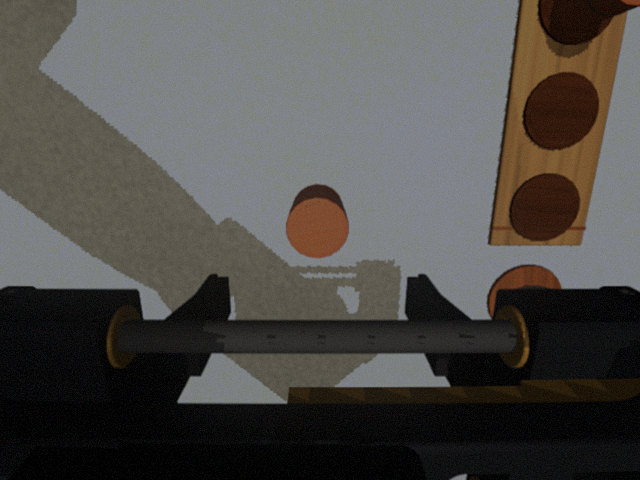

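tin_r is at (318,227), and the two free coasters are at (562,110) and (545,207). I'll grasp it.

{"op": "play_rows", "data": {"commands": [[[0,0,0],[0,0.06,1],1],[[0,0,0],[0,0.06,2],1],[[0,0,0],[0,0.06,2.7],1],[[0,0,0],[0,0.06,2.95],1],[[0,0,0],[0,0.06,2.95],1],[[0,0,0],[0,0.06,2.95],-1],[[0,0,0],[0,0.06,2.95],-1],[[0,0,0],[0,0.06,2.95],-1],[[0,0,0],[0,0.06,2.95],-1],[[0,0,0],[0,0.06,2.95],-1]]}}

```text
time: 15.25
ee_pos: [0.4511, -0.2302, 0.0378]
tool_rot: [0.996, 0.089, -0.002, -0.002]
force: [-0.7, -0.1, 3.6]
opening: 0.616
```

{"op": "play_rows", "data": {"commands": [[[0,0,0],[0,0,0],-1],[[0,0,0],[0,0,0],-1]]}}

```text
time: 15.5
ee_pos: [0.4511, -0.2303, 0.0378]
tool_rot: [0.996, 0.088, -0.002, -0.002]
force: [-0.2, 0.1, 1.5]
opening: 0.613
```

```bash
python3 - <<'E'
from h import *
go(.664,-.0905,.16)
E
```

```text
t 15.5 ee [ 0.4511 -0.2303  0.0378] open 0.613 F [-0.2  0.1  1.5]
 turn [-0.04  0.04  0.01] shift [ 3.89 -1.68 -2.05]
```

{"op": "play_rows", "data": {"commands": [[[0,0,0],[0,0,-0.5],-1],[[0,0,0],[0,0,-1.3],-1],[[0,0,0],[0.8,-0.4,-2.1],-1],[[0,0,0],[1.6,-0.8,-2.1],-1],[[0,0,0],[2.4,-1.1,-2.1],-1],[[0,0,0],[3.2,-1.4,-2.1],-1],[[0,0,0],[3.89,-1.68,-2.1],-1],[[0,0,0],[3.89,-1.68,-2.1],-1],[[0,0,0],[3.89,-1.68,-2.1],-1],[[0,0,0],[3.89,-1.68,-2.1],-1]]}}

```text
time: 16.75
ee_pos: [0.6628, -0.0909, 0.1628]
tool_rot: [0.996, 0.088, -0.003, -0.002]
force: [-0.9, 0.0, -1.1]
opening: 0.619
```

```bash
python3 - <<'E'
from h import *
p,d=capture("wrist");cv2.imwrite("pics/w7.png",p)
held(d,calibration("wrist"),.027,-.03,.02)
go(.664,-.0905,.0508)
E
```

```text
held tin y offset (tool) 2330 [0.0004 0.0009 0.0015] ztool [-0.0293  0.0184]
t 16.8 ee [ 0.6629 -0.091   0.1631] open 0.62 F [ 0.3 -0.1 -1.1]
 turn [-0.04  0.05 -0.  ] shift [0.03 0.   1.87]
```

{"op": "play_rows", "data": {"commands": [[[0,0,0],[0.02,-0.01,0.6],-1],[[0,0,0],[0.02,-0.01,1.1],-1],[[0,0,0],[0.02,-0.01,1.5],-1],[[0,0,0],[0.02,-0.01,1.7],-1],[[0,0,0],[0.02,-0.01,1.78],-1],[[0,0,0],[0.02,-0.01,1.83],-1],[[0,0,0],[0.02,-0.01,1.85],-1],[[0,0,0],[0.02,-0.01,1.85],-1],[[0,0,0],[0.02,-0.01,1.85],-1]]}}

```text
time: 17.92
ee_pos: [0.6637, -0.0899, 0.0526]
tool_rot: [0.996, 0.088, -0.002, -0.002]
force: [-0.5, 0.9, -1.9]
opening: 0.619
```

```bash
python3 - <<'E'
from h import *
go(.664,-.0905,.0508)
E
```

```text
t 17.925 ee [ 0.6637 -0.0899  0.0526] open 0.619 F [-0.5  0.9 -1.9]
 turn [-0.03  0.04 -0.  ] shift [0.   0.01 0.03]
```

{"op": "play_rows", "data": {"commands": [[[0,0,0],[0,0,0.02],-1],[[0,0,0],[0,0,0.03],-1],[[0,0,0],[0,0,0.03],-1]]}}

```text
time: 18.3
ee_pos: [0.6638, -0.0899, 0.0509]
tool_rot: [0.996, 0.088, -0.002, -0.002]
force: [0.1, -0.3, -0.5]
opening: 0.618
```

{"op": "play_rows", "data": {"commands": [[[0,0,0],[0,0,0],0.3],[[0,0,0],[0,0,0],0.5],[[0,0,0],[0,0,0],0.7],[[0,0,0],[0,0,0],0.8],[[0,0,0],[0,0,-0.5],0.8],[[0,0,0],[0,0,-1.5],0.8],[[0,0,0],[0,0,-2.4],1],[[0,0,0],[0,0,-3],1],[[0,0,0],[0,0,-3],1],[[0,0,0],[0,0,-3],1]]}}

```text
time: 19.55
ee_pos: [0.6641, -0.0903, 0.2297]
tool_rot: [0.996, 0.088, -0.003, -0.002]
force: [-0.1, 0.6, -1.0]
opening: 0.996
```

```bash
python3 - <<'E'
from h import *
go(.4235,.1965,.23)
E
```

```text
t 19.55 ee [ 0.6641 -0.0903  0.2297] open 0.996 F [-0.1  0.6 -1. ]
 turn [-0.04  0.05 -0.  ] shift [-3.11 -5.41  0.03]
```

{"op": "play_rows", "data": {"commands": [[[0,0,0],[-0.5,-0.9,0],1],[[0,0,0],[-1,-1.7,0],1],[[0,0,0],[-1.5,-2.6,0],1],[[0,0,0],[-2,-3.5,0],1],[[0,0,0],[-2.5,-4.4,0],1],[[0,0,0],[-3.11,-5.41,0],1],[[0,0,0],[-3.11,-5.41,0],1],[[0,0,0],[-3.11,-5.41,0],1],[[0,0,0],[-3.11,-5.41,0],1],[[0,0,0],[-3.11,-5.41,0],1]]}}

```text
time: 20.8
ee_pos: [0.4242, 0.1955, 0.2317]
tool_rot: [0.996, 0.087, -0.003, -0.002]
force: [-0.1, -0.5, 0.1]
opening: 1.001
```

```bash
python3 - <<'E'
from h import *
s=get_state();p,d=capture("wrist");cv2.imwrite("pics/w8.png",p);P,_=pts(d,calibration("wrist"),wristT(s));Q=P.reshape(-1,3)
Q=Q[(abs(Q[:,0]-.4235)<.06)&(abs(Q[:,1]-.1965)<.06)&(abs(Q[:,2]-.098)<.005)];(x,y),r=cv2.minEnclosingCircle(Q[:,:2].astype(np.float32));print(x,y,r,len(Q))
go(x,y,.05)
E
```

```text
0.42268767952919006 0.19484122097492218 0.029935279861092567 3713
t 20.85 ee [0.4241 0.1956 0.2318] open 1.003 F [-0.3  0.2  0.4]
 turn [-0.04  0.06 -0.02] shift [-0.01  0.02  3.03]
```

{"op": "play_rows", "data": {"commands": [[[0,0,0],[-0.01,0.02,1],1],[[0,0,0],[-0.01,0.02,2],1],[[0,0,0],[-0.01,0.02,2.7],1],[[0,0,0],[-0.01,0.02,3],1],[[0,0,0],[-0.01,0.02,3],1],[[0,0,0],[-0.01,0.02,3],-1],[[0,0,0],[-0.01,0.02,3],-1],[[0,0,0],[-0.01,0.02,3],-1],[[0,0,0],[-0.01,0.02,3],-1],[[0,0,0],[-0.01,0.02,3],-1]]}}

```text
time: 22.1
ee_pos: [0.4232, 0.195, 0.0525]
tool_rot: [0.996, 0.087, -0.002, -0.002]
force: [-0.8, 0.4, 5.5]
opening: 0.684
```

{"op": "play_rows", "data": {"commands": [[[0,0,0],[0,0,0],-1],[[0,0,0],[0,0,0],-1]]}}

```text
time: 22.35
ee_pos: [0.4232, 0.1951, 0.0526]
tool_rot: [0.996, 0.087, -0.002, -0.002]
force: [-0.4, -1.4, 2.7]
opening: 0.687
```

```bash
python3 - <<'E'
from h import *
go(.6805,-.183,.2)
E
```

```text
t 22.35 ee [0.4232 0.1951 0.0526] open 0.687 F [-0.4 -1.4  2.7]
 turn [-0.04  0.04 -0.02] shift [ 3.12  6.94 -2.5 ]
```

{"op": "play_rows", "data": {"commands": [[[0,0,0],[0,0,-0.5],-1],[[0,0,0],[0,0,-1.4],-1],[[0,0,0],[0,0.2,-2.2],-1],[[0,0,0],[0.5,1,-2.5],-1],[[0,0,0],[0.9,1.9,-2.5],-1],[[0,0,0],[1.3,2.8,-2.5],-1],[[0,0,0],[1.7,3.7,-2.5],-1],[[0,0,0],[2.1,4.6,-2.5],-1],[[0,0,0],[2.5,5.5,-2.5],-1],[[0,0,0],[2.9,6.2,-2.5],-1]]}}

```text
time: 23.6
ee_pos: [0.6601, -0.1437, 0.1989]
tool_rot: [0.996, 0.086, -0.003, -0.002]
force: [0.4, 0.6, -2.2]
opening: 0.688
```

```bash
python3 - <<'E'
from h import *
go(.6805,-.183,.18)
E
```

```text
t 23.6 ee [ 0.6601 -0.1437  0.1989] open 0.688 F [ 0.4  0.6 -2.2]
 turn [-0.05  0.06 -0.03] shift [0.22 0.7  0.31]
```

{"op": "play_rows", "data": {"commands": [[[0,0,0],[0.22,0.7,0],-1],[[0,0,0],[0.22,0.7,0.2],-1],[[0,0,0],[0.22,0.7,0.3],-1],[[0,0,0],[0.22,0.7,0.3],-1],[[0,0,0],[0.22,0.7,0.3],-1]]}}

```text
time: 24.22
ee_pos: [0.6802, -0.1816, 0.1811]
tool_rot: [0.996, 0.087, -0.003, -0.002]
force: [0.3, 0.1, -1.5]
opening: 0.687
```

```bash
python3 - <<'E'
from h import *
p,d=capture("wrist");cv2.imwrite("pics/w9.png",p)
held(d,calibration("wrist"),.030,-.03,.03)
go(.6805,-.183,.0656)
p,d=capture("side");cv2.imwrite("pics/s9.png",p)
E
```

```text
held tin y offset (tool) 2713 [0.0002 0.0007 0.0012] ztool [-0.0293  0.0282]
t 24.275 ee [ 0.6804 -0.1818  0.1814] open 0.686 F [ 0.2  0.  -2.1]
 turn [-0.04  0.05 -0.02] shift [0.01 0.03 1.93]
```

View pics/s9.png

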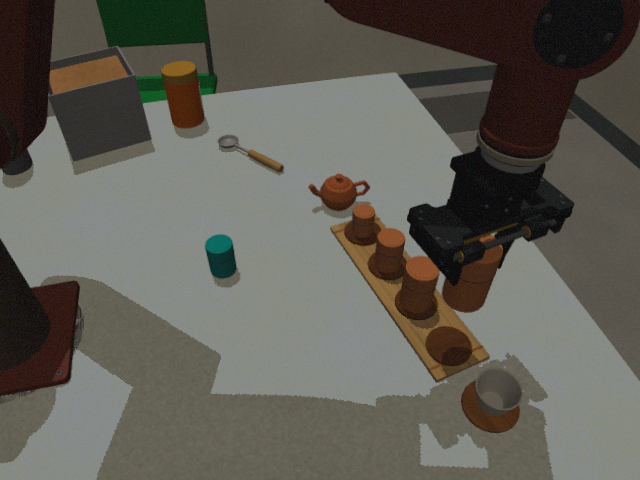

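The side view shows tins q, s and r standing on their coasters at (362,222), (390,253) and (418,287). tin_p is held over the last coaster, at (449,345). I'll lower it.

{"op": "play_rows", "data": {"commands": [[[0,0,0],[0.01,0.02,0.6],-1],[[0,0,0],[0.01,0.02,1.2],-1],[[0,0,0],[0.01,0.02,1.6],-1],[[0,0,0],[0.01,0.02,1.76],-1],[[0,0,0],[0.01,0.02,1.84],-1],[[0,0,0],[0.01,0.02,1.88],-1],[[0,0,0],[0.01,0.02,1.9],-1],[[0,0,0],[0.01,0.02,1.9],-1],[[0,0,0],[0.01,0.02,1.9],-1]]}}

```text
time: 25.45
ee_pos: [0.6808, -0.1829, 0.068]
tool_rot: [0.996, 0.087, -0.003, -0.002]
force: [0.5, 0.3, -2.3]
opening: 0.684
```

```bash
python3 - <<'E'
from h import *
go(.6805,-.183,.0656)
E
```

```text
t 25.45 ee [ 0.6808 -0.1829  0.068 ] open 0.684 F [ 0.5  0.3 -2.3]
 turn [-0.04  0.04 -0.02] shift [-0.01  0.    0.04]
```

{"op": "play_rows", "data": {"commands": [[[0,0,0],[0,0,0.02],-1],[[0,0,0],[0,0,0.04],-1],[[0,0,0],[0,0,0.04],-1]]}}

```text
time: 25.82
ee_pos: [0.6809, -0.183, 0.0657]
tool_rot: [0.996, 0.087, -0.002, -0.002]
force: [0.2, -0.9, -0.6]
opening: 0.684
```

{"op": "play_rows", "data": {"commands": [[[0,0,0],[0,0,0],0.5],[[0,0,0],[0,0,0],0.7],[[0,0,0],[0,0,0],0.9],[[0,0,0],[0,0,0],0.9],[[0,0,0],[0,0,-0.5],0.9],[[0,0,0],[0,0,-1.4],0.9],[[0,0,0],[-0.8,0,-2.3],1],[[0,0,0],[-1.8,0,-2.8],1],[[0,0,0],[-2.8,0,-2.8],1],[[0,0,0],[-3.5,0,-2.8],1]]}}

```text
time: 27.08
ee_pos: [0.4734, -0.2203, 0.2359]
tool_rot: [0.996, 0.087, -0.002, -0.001]
force: [0.6, 0.1, 0.1]
opening: 0.999
```

```bash
python3 - <<'E'
from h import *
z=dict(q=(.063,.631,.0955,.021),s=(.079,.6475,.002,.024),r=(.095,.664,-.0905,.027),p=(.111,.6805,-.183,.030))
for n in("scene","side"):
    img,d=capture(n);cv2.imwrite(f"pics/{n}F.png",img);P,_=pts(d,calibration(n));Q0=P.reshape(-1,3)
    for k,(h,x,y,r) in z.items():
        Q=Q0[(np.hypot(Q0[:,0]-x,Q0[:,1]-y)<.045)&(abs(Q0[:,2]-h)<.005)]
        (a,b),rr=cv2.minEnclosingCircle(Q[:,:2].astype(np.float32));print(n,k,"d mm",round((a-x)*1e3,1),round((b-y)*1e3,1),"r",round(rr*1e3,1),len(Q))
    for nm,(x,y) in dict(teapot=(.613,.2),cup=(.7005,-.289)).items():
        W=Q0[(np.hypot(Q0[:,0]-x,Q0[:,1]-y)<.06)&(Q0[:,2]>.02)];zt=np.percentile(W[:,2],97);(a,b),_=cv2.minEnclosingCircle(W[W[:,2]>zt-.006][:,:2].astype(np.float32));print(nm,round(a,3),round(b,3),round(zt,3))
p=cv2.imread("pics/sceneF.png");cv2.imwrite("pics/F.png",cv2.resize(p[160:340,120:460],None,fx=2.3,fy=2.3))
E
```

```text
scene q d mm -0.3 3.2 r 22.2 274
scene s d mm 1.1 1.0 r 25.6 346
scene r d mm 0.3 1.2 r 28.6 405
scene p d mm 0.9 1.7 r 31.1 471
teapot 0.613 0.202 0.069
cup 0.702 -0.29 0.052
side q d mm -631.0 -95.5 r 0.0 0
side s d mm -647.5 -2.0 r 0.0 0
side r d mm -1.7 2.1 r 28.3 737
side p d mm -0.8 -0.0 r 31.6 1147
teapot 0.669 0.192 0.034
cup 0.699 -0.29 0.052
```

View pics/F.png

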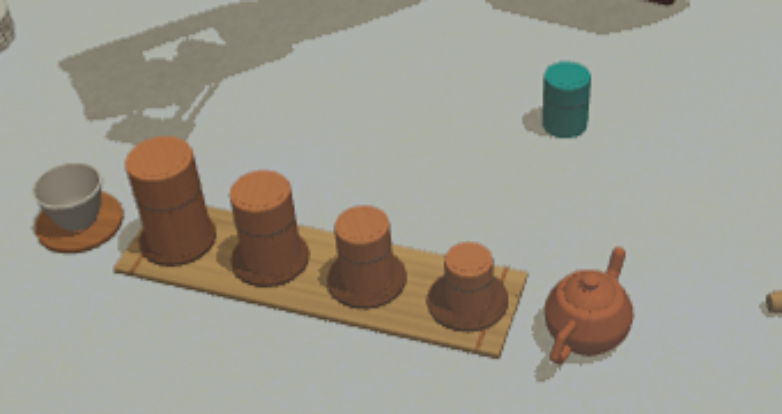

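The final view shows all four tins upright and centred, shortest to tallest from teapot to cup. The teapot and cup have not moved.

```bash
python3 -c "
from workcell import *
print(finish_job())"
```

```text
the job is handed in; nothing more can be done
None
```

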